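# Zero the coppersmith's bench scale with a tracing stylus

### The job

The copper bowl stands on the bench scale, ready to be filled with rivets, so zero the scale: take the slim round-handled stylus from the wooden tool rack, and with its tip press the small recessed round button on the scale's console fully down for a moment, then let it spring back. Do not press the square button, do not push the round one with the fingers, and leave the bowl where it stands. Then hang the stylus back in the hole it came from.

Things in the scene. Friction and masses are not known exactly. Their poses are not given: they have to be found in the camera images.
- stylus_grip (a point): Handle centre of the stylus hanging upright in the rack: straight round pale wood handle, 24 mm wide, 70 long; under it a steel collar, 46 wide, 6 thick, resting on the rack; below that a thin shank, 8 wide, 70 long, tip rounded. This point is 35 mm above the collar's top, 41 above the rack's top, 111 above the tip. z up; y along the row of tools; x across it, free on both sides. 0.14 kg.
- rack_mid (a point): Middle of the wooden rack's top, 100 mm above the table, at the mouth of the middle of three holes in a row along y: 26 mm wide, 75 apart, the top 80 x 250 mm, 16 thick, open below. The stylus hangs in any one; a knob-headed and a square-handled punch (thick 23 mm shanks, no taller than the stylus) fill the others. z up. The rack is fixed.
- zero_top (a point): Top centre of the round zero button: black cap, 19 mm wide, in a round well 22 wide, 12 mm below the white console face (70 mm above the table). The console is the scale's strip on the robot's right, 240 x 100 mm: this well at its near end, dark window in the middle, square well at its far end. x from round to square well (130 mm), y to the pan, z up. Moves with the cap.
- zero_button (a joint): Travel of the round zero button, m: 0 up, 0.006 fully down on a firm stop. It springs back by itself; about 2 N starts it and 5 N holds it fully down. The scale is fixed.
- square_button (a joint): Travel of the scale's other button, a square 19 mm cap in a square 22 mm well: 0 up, 0.006 fully down. Not to be pressed.
- bowl: Copper bowl, 176 mm across the rim and 70 mm high, standing loose on the scale's round steel pan (pan top 80 mm above the table). Origin at the centre of its underside, about 190 mm from the round button. Not to be disturbed.
Things that resemble listed ones, but are neither listed nor needed, are in the scene too. Leave any turquoise look-alike of the part that bears stylus_grip alone.

How it is judged:
By the outcome, as a careful person would: the job done as asked, in the order asked, and still so for the second after the job is handed in, with the robot touching nothing.
It also fails if it takes over 58 s, if anything falls off the work surface, if the arm or the gripper's body presses on something with over 40 N, if the wrist force passes 120 N, or if a joint passes its speed limit or range.

### The arm

A 6-joint arm with a two-finger parallel gripper is mounted at the origin on the work surface. World frame = base frame: x ahead of the robot, y to its left, z up, the work surface at z = 0. Lengths are in m, angles in degrees, forces in N, time in s.
With the tool pointing down it reaches from about 0.3 to 0.75 m from the base axis. Payload 8.5 kg.
Tool frame: the origin (TCP) lies between the finger pads; the fingertips stand 25 mm ahead of it and the grasp point (between the pads) lies 6 mm ahead of it; x points along the fingers, y is the direction in which the jaws open and shut, and the axes are right-handed (so a half turn about x gives the same grasp; the last joint's range is limited). The gripper opens to 85 mm and grips with 20 to 120 N. Pads are 22 mm wide; open, the fingers measure 114 mm over their backs; the gripper's body (76 mm by 85 mm) begins 54 mm behind the grasp point. The pads swing forward as they close: fully open they stand 13 mm farther back than shut.
Start: joints at [60.373, 21.807, 74.336, -0, 83.858, -12.336], TCP at [0.163, 0.525, 0.223] pointing down, gripper open.
Joint ranges: [-178.18, 178.18], [-50.72, 133.34], [12.68, 142.11], [-81.47, 261.47], [9.98, 163.14], [-165.26, 165.26]. Speed limits (degrees/s): [136.94, 136.94, 180, 180, 180, 180].

### API

Orientations are given as a 3x3 rotation matrix whose columns are the frame's x, y, z axes.
In Python, from rig import sensors, get_image, workorder gives the robot as it stands.
- The arm moves only by the tool arm_command, never from a script. Its argument "plan" is a list that holds one entry, the list of rows, each a list of 6 numbers: the shift along the tool's x, y, z in units of 25 mm (1.0 is 25 mm), then the turn, a rotation vector about the tool's x, y, z in units of 6 degrees (1.0 is 6 degrees). In form: [[[dx, dy, dz, ax, ay, az], ...]]. A call has 1 to 10 rows; each row is the pose to reach, as a shift and turn from the pose commanded when the call began, along the tool's axes at that moment; what a row does not reach only later rows make up. A row lasts 1/10 s, in which the tool goes at most 50 mm and 8.59 degrees, less where a joint would pass 70% of its speed; a pose out of reach is approached as far as the arm can. A call with a gripper value outside its range is refused whole. "jaw" is the closure, from 0 (fully open) to 1 (shut), set as the call begins (left out, the last holds). The fingers move at their own pace and stop on an object; "newtons" is the grip in N (left out, the last holds). Time passes only in rows, so rows that repeat a pose let the fingers close. It gives the time, the measured TCP pose, the force and the opening at its end, in the units of the state.
- sensors.observe(): the state, without advancing time (a new reading comes with each control period).
- get_image(name): name is "scene" or "top"; returns a dict with "img" (480x640x3 uint8, red, green, blue), "fx", "fy", "cx", "cy" (pixels), "T" (4x4, takes a point from camera to world coordinates). Camera axes: x right, y up, looking along -z (the intrinsics and any distortion apply to the point x, -y, -z); pixel columns grow to the right and rows downward; lengths in m; the calibration is good to about 2 mm. A picture is of the moment at which its call begins. There is no depth.
- workorder.close_job(): hands the job in, once; it reports no verdict.
The state is a dict: "time_s": time; "q": joint angles; "qvel": joint speeds; "joint_efforts": joint torques, N m; "position": TCP position; "tool_rot": TCP orientation; "ft_force": force on the tool from outside, world axes, zero at the start; "wrist_torque": the same for the moment, N m; "grip_width": finger opening in m.
Only numpy, scipy, OpenCV 4.12 (cv2) and the standard library are available. Lean on these libraries where they do the work, as an engineer would, in place of code of your own. Each camera call takes 0.05 s, during which the arm holds its last target. There are 200 camera calls.

## Working session

There is one attempt and no reset: what is moved stays moved. The work goes in short steps, Python scripts to look and compute and a tool call to move; the robot and the scene stay as the last step left them, time stands still between calls to the robot, and variables do not carry over. Pictures are saved under pics/ and viewed, about 8 in all and at most 12, crops included, and the job is handed in when it is done.

Besides the shell and the picture viewer there is one more tool, called after "Emit:" in YAML: its name, and indented under it one key for each argument. arm_command: Moves the arm, as the interface text tells. Its arguments: {"type":"object","properties":{"plan":{"type":"array","items":{"type":"array","items":{"type":"array","items":{"type":"number"}}}},"jaw":{"type":"number"},"newtons":{"type":"number"}},"required":["plan"]}

```bash
mkdir -p pics; ls
cat > h.py <<'E'
import numpy as np, cv2
from rig import sensors, get_image, workorder
def ray(c,u,v):
    d=np.array([(u-c['cx'])/c['fx'],-(v-c['cy'])/c['fy'],-1.]);T=np.array(c['T'])
    return T[:3,3],T[:3,:3]@d
def onz(c,u,v,z):
    o,d=ray(c,u,v);return o+d*(z-o[2])/d[2]
def proj(c,p):
    T=np.array(c['T']);q=T[:3,:3].T@(np.array(p)-T[:3,3]);return c['cx']+c['fx']*q[0]/-q[2],c['cy']-c['fy']*q[1]/-q[2]
def tri(rs):
    A=np.zeros((3,3));b=np.zeros(3)
    for o,d in rs:
        d=d/np.linalg.norm(d);P=np.eye(3)-np.outer(d,d);A+=P;b+=P@o
    p=np.linalg.solve(A,b);return p,[np.linalg.norm(np.cross(p-o,d/np.linalg.norm(d))) for o,d in rs]
def save(c,n): cv2.imwrite('pics/'+n,c['img'][:,:,::-1])
E
python3 - <<'E'
from h import *
for n in('scene','top'):
    c=get_image(n);save(c,n+'0.png');print({k:v for k,v in c.items() if k!='img'})
print(sensors.observe())
E
```

```text
pics
{'fx': 537.9054015136351, 'fy': 537.9054015136351, 'cx': 309.0845736939317, 'cy': 233.6103736178966, 'T': array([[-0.79430193, -0.38275332,  0.47178845,  1.02669111],
       [ 0.60751999, -0.50295299,  0.61478268,  0.57467658],
       [ 0.0019773 ,  0.77494399,  0.63202682,  0.71107983],
       [ 0.        ,  0.        ,  0.        ,  1.        ]])}
{'fx': 622.7531100438588, 'fy': 622.7531100438588, 'cx': 316.3858237229278, 'cy': 241.5687028782062, 'T': array([[ 0.01532997,  0.9871622 , -0.15898358,  0.42320404],
       [-0.99984108,  0.01368731, -0.01142219,  0.01046797],
       [-0.00909949,  0.15913342,  0.98721515,  1.20566609],
       [ 0.        ,  0.        ,  0.        ,  1.        ]])}
{'time_s': 0.1, 'q': array([ 6.03706371e+01,  2.18361332e+01,  7.43780917e+01,  1.55721349e-03,
        8.38585182e+01, -1.23350539e+01]), 'qvel': array([ 0.04273617, -0.09506524, -0.12784699,  0.0272234 ,  0.08662325,
       -0.01427636]), 'joint_efforts': array([ 3.44586610e-03, -4.49220085e+01, -2.31651467e+01, -2.55302457e-04,
        3.68978275e-03,  3.15275213e-05]), 'position': array([0.16335802, 0.52490167, 0.22289652]), 'tool_rot': array([[-6.51166599e-04,  2.97282430e-01,  9.54789366e-01],
       [-1.09023537e-03,  9.54788790e-01, -2.97282994e-01],
       [-9.99999194e-01, -1.23452589e-03, -2.97618748e-04]]), 'ft_force': array([ 0.25452844,  0.10500251, -0.03454923]), 'wrist_torque': array([ 0.01322291, -0.01830997, -0.01897785]), 'grip_width': 0.08531349913212363}
```

View pics/scene0.png

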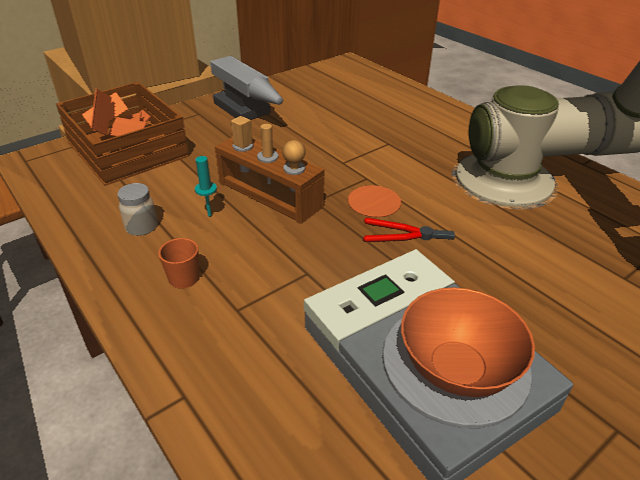

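View pics/top0.png

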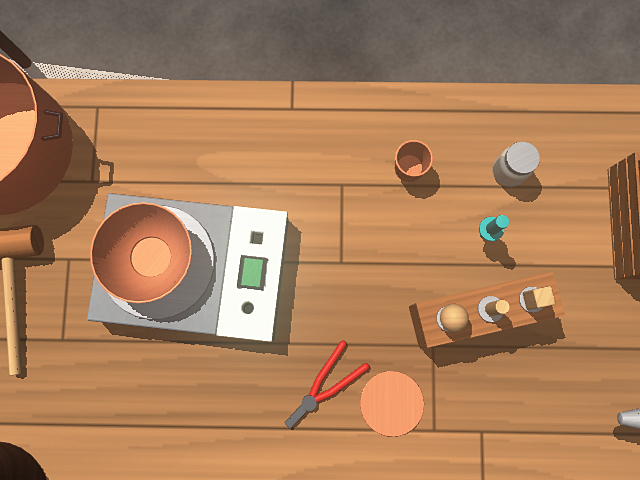

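The top view shows the scale with its round well at about (248,308), the square well at (257,238), and the bowl at (151,257). The rack holds a knob at (453,318), a round handle at (494,308) and a square handle at (540,298). In the scene view these are at (293,150), (267,142) and (242,130).

The stylus candidates are the middle pale round handle and the turquoise one standing free at (495,228). The middle pale one fits the description, and I'll confirm it in a crop.

Run:
```python
from h import *
a=cv2.imread('pics/scene0.png');b=cv2.imread('pics/top0.png')
f=lambda im,x,y:cv2.resize(im[y:y+75,x:x+100],(800,600),interpolation=cv2.INTER_NEAREST)[:, :]
A=cv2.resize(a[110:185,217:317],(400,300),interpolation=cv2.INTER_CUBIC);B=cv2.resize(b[270:345,450:550],(400,300),interpolation=cv2.INTER_CUBIC)
C=cv2.resize(a[255:330,335:435],(400,300),interpolation=cv2.INTER_CUBIC);D=cv2.resize(b[235:310+25,210:310+24][:93,:124],(400,300),interpolation=cv2.INTER_CUBIC)
cv2.imwrite('pics/crop1.png',np.vstack([np.hstack([A,B]),np.hstack([C,D])]))
```

```text
(no output)
```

View pics/crop1.png

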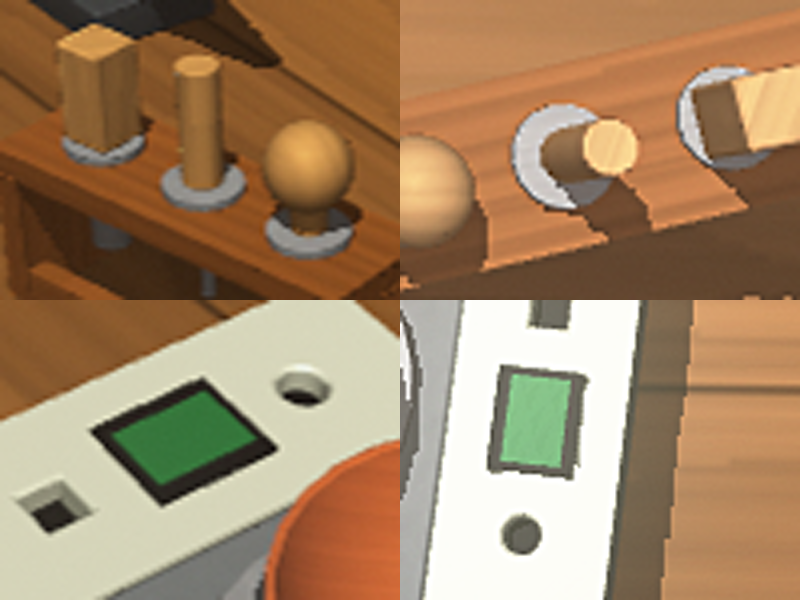

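The crop confirms it: the middle tool has a straight round pale handle and a thin shank under the rack. Its collar is at top-view pixel (490,309). Next I triangulate.

Run:
```python
from h import *
s=get_image('scene');t=get_image('top')
def m(n,a,b): p,r=tri([ray(t,*a),ray(s,*b)]);print(n,p.round(4),np.round(r,4))
m('handle top',(502.3,306.6),(266.4,126.1));m('collar',(490.2,309),(267.6,155.8));m('well rim',(247.7,307.7),(410.9,276.5))
print('collar z.105',onz(t,490.2,309,.105),onz(s,267.6,155.8,.105))
print('handle top',onz(t,502.3,306.6,.176),onz(s,266.4,126.1,.176))
print('well z.07',onz(t,247.7,307.7,.07),onz(s,410.9,276.5,.07))
# rack orientation: square collar & knob collar
im=t['img']
# saturation-based: console white contour
w=(im.min(2)>200).astype(np.uint8);cs=max(cv2.findContours(w,0,2)[0],key=cv2.contourArea)
r=cv2.boxPoints(cv2.minAreaRect(cs));P=[onz(t,*p,.07) for p in r];print('console',np.round(P,3))
h=[onz(t,u,v,z)for u,v,z in((502.3,306.6,.176),)]
a=onz(t,412,304,.1);b=onz(t,554,273,.1);print('rack edge',a,b,np.degrees(np.arctan2(*(b-a)[1::-1])))
```

```text
handle top [ 0.4836 -0.2834  0.1759] [0.0019 0.0019]
collar [ 0.4839 -0.283   0.1045] [0.0012 0.0012]
well rim [0.4812 0.1482 0.07  ] [0.0021 0.0021]
collar z.105 [ 0.48482144 -0.28369012  0.105     ] [ 0.48375431 -0.28115139  0.105     ]
handle top [ 0.48506818 -0.28465334  0.176     ] [ 0.48268591 -0.28127292  0.176     ]
well z.07 [0.48260113 0.14660274 0.07      ] [0.47974834 0.14970025 0.07      ]
console [[0.433 0.202 0.07 ]
 [0.673 0.182 0.07 ]
 [0.662 0.08  0.07 ]
 [0.423 0.103 0.07 ]]
rack edge [ 0.49185519 -0.14743025  0.1       ] [ 0.55052896 -0.3999973   0.1       ] -76.92161281836965
```

```bash
cat >> h.py <<'E'
from scipy.spatial.transform import Rotation as Rn
def units(p,yaw,s=None):
    s=s or sensors.observe();R0=s['tool_rot'];y=np.radians(yaw)
    X=np.array([0,0,-1.]);Y=np.array([np.cos(y),np.sin(y),0]);R1=np.c_[X,Y,np.cross(X,Y)]
    return np.r_[R0.T@(np.array(p)-s['position'])/.025,np.degrees(Rn.from_matrix(R0.T@R1).as_rotvec())/6].round(2)
E
python3 - <<'E'
from h import *
print(units([.36,.03,.27],30))
print(units([.4838,-.283,.26],13))
E
```

```text
[-1.870e+00 -1.657e+01  1.339e+01  7.120e+00  0.000e+00  1.000e-02]
[-1.460e+00 -2.705e+01  2.184e+01  9.950e+00  0.000e+00  1.000e-02]
```

Emit:
arm_command:
  plan:
    - [[-1.87,-16.57,13.39,7.12,0,0],[-1.87,-16.57,13.39,7.12,0,0],[-1.87,-16.57,13.39,7.12,0,0],[-1.87,-16.57,13.39,7.12,0,0],[-1.87,-16.57,13.39,7.12,0,0],[-1.87,-16.57,13.39,7.12,0,0],[-1.87,-16.57,13.39,7.12,0,0],[-1.87,-16.57,13.39,7.12,0,0],[-1.87,-16.57,13.39,7.12,0,0],[-1.87,-16.57,13.39,7.12,0,0]]
  jaw: 0
  newtons: 60

```text
time_s: 1.2
position: [0.3473, 0.0602, 0.2675]
tool_rot: [[0.001, 0.866, 0.5], [0.0, 0.5, -0.866], [-1.0, 0.001, 0.0]]
ft_force: [1.4, 0.4, -0.3]
grip_width: 0.0854
```

Run:
```python
from h import *
s=sensors.observe();print(s['time_s'],s['position'],s['tool_rot'][:,1],s['qvel'].round(1),units([.4838,-.283,.26],13))
```

```text
1.2 [0.34732517 0.06018523 0.26750315] [8.66219845e-01 4.99662655e-01 6.41435399e-04] [-76.9   6.7 -13.7  -0.1   6.9 -76.1] [ 3.000e-01 -2.130e+00  1.462e+01  2.830e+00  0.000e+00 -1.000e-02]
```

Emit:
arm_command:
  plan:
    - [[0.3,-2.13,14.62,2.83,0,0],[0.3,-2.13,14.62,2.83,0,0],[0.3,-2.13,14.62,2.83,0,0],[0.3,-2.13,14.62,2.83,0,0],[0.3,-2.13,14.62,2.83,0,0],[0.3,-2.13,14.62,2.83,0,0],[0.3,-2.13,14.62,2.83,0,0],[0.3,-2.13,14.62,2.83,0,0],[0.3,-2.13,14.62,2.83,0,0],[0.3,-2.13,14.62,2.83,0,0]]

```text
time_s: 2.2
position: [0.4835, -0.2805, 0.2593]
tool_rot: [[-0.001, 0.974, 0.225], [0.001, 0.225, -0.974], [-1.0, -0.0, -0.001]]
ft_force: [-0.7, 0.6, 0.3]
grip_width: 0.0854
```

Run:
```python
from h import *
s=sensors.observe();print(s['time_s'],s['position'],s['tool_rot'][:,1],s['qvel'].round(1),units([.4838,-.283,.147],13))
c=get_image('top');s=get_image('scene')
cv2.imwrite('pics/a1.png',np.hstack([cv2.resize(x,(400,400)) for x in(c['img'][220:360,430:570,::-1],s['img'][60:220,180:340,::-1])]))
```

```text
2.2 [ 0.48353769 -0.28051844  0.25928806] [ 9.74375494e-01  2.24927049e-01 -4.68756193e-04] [ 1.1 -1.6  0.8  0.1 -0.   0.1] [ 4.49 -0.01  0.1  -0.   -0.01  0.  ]
```

View pics/a1.png

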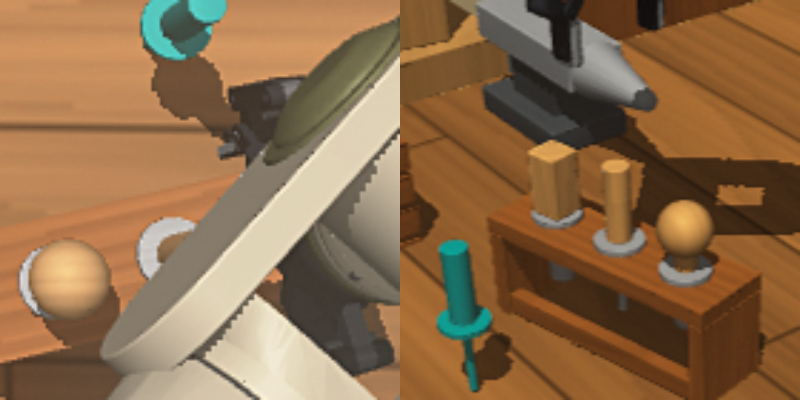

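The fingers straddle the middle handle, which is at about (615,200) in the scene crop, and the gripper is clear of the turquoise one. Next I descend in small steps.

Emit:
arm_command:
  plan:
    - [[0.5,0,0,0,0,0],[1.0,0,0,0,0,0],[1.5,0,0,0,0,0],[2.0,0,0,0,0,0],[2.5,0,0,0,0,0],[3.0,0,0,0,0,0],[3.5,0,0,0,0,0],[4.0,0,0,0,0,0],[4.5,0,0,0,0,0],[4.5,0,0,0,0,0]]

```text
time_s: 3.3
position: [0.4832, -0.2794, 0.1464]
tool_rot: [[-0.002, 0.974, 0.226], [0.002, 0.226, -0.974], [-1.0, -0.001, -0.002]]
ft_force: [0.2, -0.8, -0.3]
grip_width: 0.0856
```

Emit:
arm_command:
  plan:
    - [[0,0,0,0,0,0],[0,0,0,0,0,0],[0,0,0,0,0,0],[0,0,0,0,0,0],[0,0,0,0,0,0],[0,0,0,0,0,0],[0,0,0,0,0,0],[0,0,0,0,0,0],[0,0,0,0,0,0],[0,0,0,0,0,0]]
  jaw: 1
  newtons: 60

```text
time_s: 4.3
position: [0.4837, -0.2812, 0.1477]
tool_rot: [[0.0, 0.974, 0.225], [-0.001, 0.225, -0.974], [-1.0, 0.0, 0.001]]
ft_force: [-2.6, 0.7, 6.1]
grip_width: 0.0217
```

Emit:
arm_command:
  plan:
    - [[-0.4,0,0,0,0,0],[-1.1,0,0,0,0,0],[-1.9,0,0,0,0,0],[-2.7,0,0,0,0,0],[-3.5,0,0,0,0,0],[-4.3,0,0,0,0,0],[-5.1,0,0,0,0,0],[-5.9,0,0,0,0,0],[-6.5,0,0,0,0,0],[-7.0,0,0,0,0,0]]

```text
time_s: 5.3
position: [0.4838, -0.2808, 0.3234]
tool_rot: [[0.001, 0.974, 0.225], [-0.0, 0.225, -0.974], [-1.0, 0.001, 0.0]]
ft_force: [0.3, -0.1, -2.5]
grip_width: 0.0219
```

Emit:
arm_command:
  plan:
    - [[0,0,0,0,0,0],[0,0,0,0,0,0]]

```text
time_s: 5.5
position: [0.4837, -0.2809, 0.3217]
tool_rot: [[-0.0, 0.974, 0.225], [0.001, 0.225, -0.974], [-1.0, -0.0, -0.001]]
ft_force: [-0.2, -0.5, -2.1]
grip_width: 0.022
```

Run:
```python
from h import *
s=sensors.observe();print(s['time_s'],s['position'],s['tool_rot'],s['grip_width'],s['ft_force'])
g=s['position']
c=get_image('top');s=get_image('scene')
print(proj(s,g),proj(s,g-[0,0,.117]))
cv2.imwrite('pics/b1.png',cv2.resize(s['img'][20:200,170:350,::-1],(600,600)))
```

```text
5.5 [ 0.48371551 -0.28086211  0.32171414] [[-3.86341601e-04  9.74317038e-01  2.25180286e-01]
 [ 5.08910492e-04  2.25180465e-01 -9.74316940e-01]
 [-9.99999796e-01 -2.61822556e-04 -5.82836744e-04]] 0.0220194849636633 [-0.22773531 -0.5317851  -2.09121108]
(np.float64(262.39968728733743), np.float64(57.634851903254344)) (np.float64(265.41896028582636), np.float64(113.69113924498652))
```

View pics/b1.png

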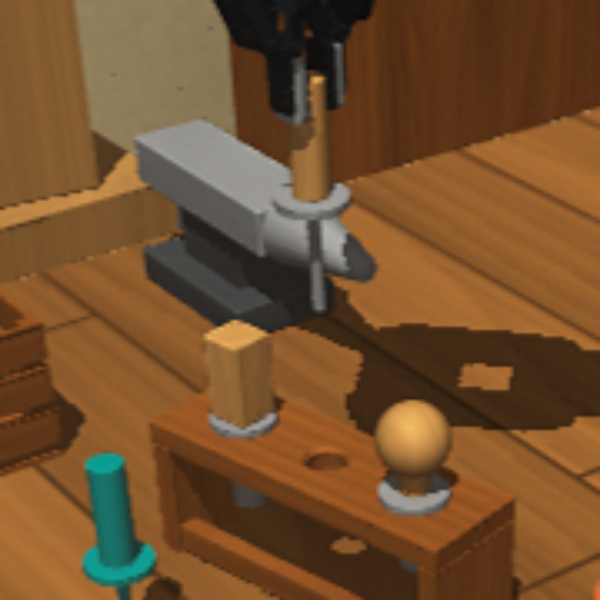

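Stylus held upright, with its tip at crop (318,308), which is scene (265.4,112.4). The predicted position was (265.4,113.7), so the tip is about 115 mm below the TCP. The empty hole is at scene (267.8,158.3). Next I move over the round well.

Run:
```python
from h import *
s=get_image('scene');t=get_image('top')
print('hole',onz(s,267.8,158.3,.1)); u=units([.4812,.148,.28],13);print(u)
```

```text
hole [ 0.48477054 -0.27928709  0.1       ]
[ 1.670e+00  3.770e+00 -1.673e+01  0.000e+00 -1.000e-02  1.000e-02]
```

Emit:
arm_command:
  plan:
    - [[0,0.15,-0.7,0,0,0],[0,0.5,-2.2,0,0,0],[0,0.9,-4.0,0,0,0],[0,1.3,-5.8,0,0,0],[0,1.7,-7.6,0,0,0],[0,2.1,-9.4,0,0,0],[0,2.5,-11.2,0,0,0],[0.3,2.9,-13.0,0,0,0],[0.7,3.3,-14.7,0,0,0],[1.1,3.6,-16.0,0,0,0]]

```text
time_s: 6.7
position: [0.4803, 0.132, 0.2944]
tool_rot: [[0.0, 0.974, 0.227], [0.0, 0.227, -0.974], [-1.0, 0.0, -0.0]]
ft_force: [0.2, 0.0, -1.3]
grip_width: 0.022
```

Emit:
arm_command:
  plan:
    - [[0.4,0.15,-0.6,0,0,0],[0.6,0.17,-0.73,0,0,0],[0.6,0.17,-0.73,0,0,0],[0.6,0.17,-0.73,0,0,0]]

```text
time_s: 7.1
position: [0.4815, 0.147, 0.28]
tool_rot: [[0.0, 0.975, 0.224], [-0.0, 0.224, -0.975], [-1.0, 0.0, 0.0]]
ft_force: [-0.3, -0.3, -1.4]
grip_width: 0.0217
```

Run:
```python
from h import *
s=sensors.observe();print(s['time_s'],s['position'],s['tool_rot'][:,0],s['ft_force'],s['grip_width'])
g=s['position'];print(units([.4812,.148,.203],13))
c=get_image('top');s=get_image('scene')
print(proj(s,g-[0,0,.115]))
A=cv2.resize(s['img'][180:330,340:490,::-1],(400,400));B=cv2.resize(c['img'][200:350,180:330,::-1],(400,400))
cv2.imwrite('pics/c1.png',np.hstack([A,B]))
```

```text
7.1 [0.48150884 0.14704668 0.28003767] [ 4.93276139e-04 -1.93242603e-04 -9.99999860e-01] [-0.27362554 -0.32344839 -1.36950982] 0.021684817953573427
[ 3.08 -0.   -0.04 -0.01  0.   -0.  ]
(np.float64(416.119328990317), np.float64(233.23986071092764))
```

View pics/c1.png

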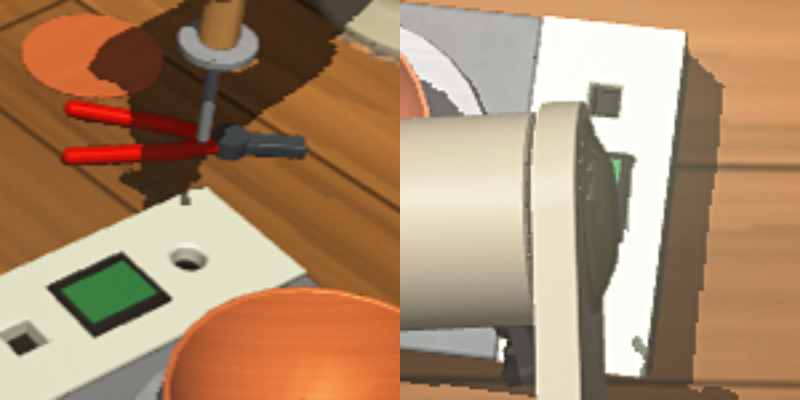

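The tip is at scene (416.1,231.7), against a predicted (416.1,233.2). The round well is at about (410.5,277). I lower the tip to just above the face and check again.

Emit:
arm_command:
  plan:
    - [[0.4,0,-0.06,0,0,0],[1.0,0,-0.06,0,0,0],[1.7,0,-0.06,0,0,0],[2.4,0,-0.06,0,0,0],[3.0,0,-0.06,0,0,0],[3.4,0,-0.06,0,0,0],[3.4,0,-0.06,0,0,0],[3.4,0,-0.06,0,0,0]]

```text
time_s: 8.0
position: [0.4814, 0.1491, 0.195]
tool_rot: [[0.001, 0.974, 0.225], [0.0, 0.225, -0.974], [-1.0, 0.001, 0.0]]
ft_force: [0.2, 0.1, -1.6]
grip_width: 0.0221
```

Run:
```python
from h import *
s=sensors.observe();print(s['time_s'],s['position'],s['ft_force'],s['wrist_torque'])
g=s['position']
s=get_image('scene')
print(proj(s,g-[0,0,.115]))
cv2.imwrite('pics/d1.png',cv2.resize(s['img'][220:320,350:450,::-1],(600,600)))
```

```text
8.0 [0.48138848 0.1490629  0.19500309] [ 0.19730226  0.13211166 -1.55621464] [ 0.00113951 -0.06101442  0.02452192]
(np.float64(410.66485151782473), np.float64(272.45007240702165))
```

View pics/d1.png

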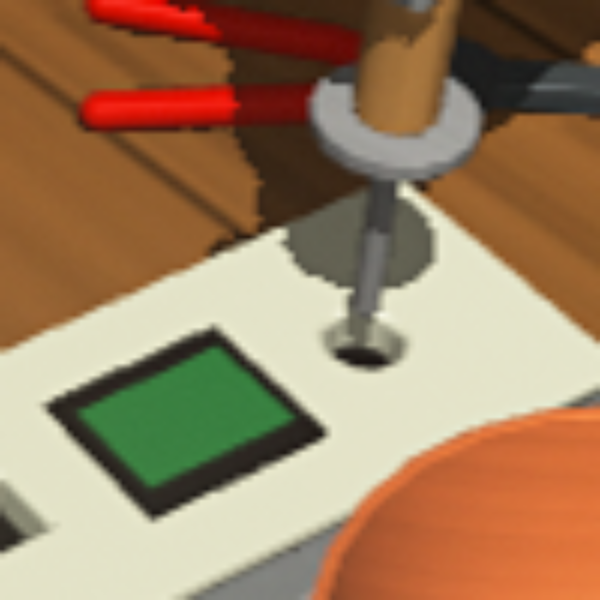

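The tip is over the round well, heading for crop (360,343) against a well centre of (366,344), so about 1–2 mm off. I enter slowly and watch the force.

Emit:
arm_command:
  plan:
    - [[0.15,-0.04,-0.03,0,0,0],[0.3,-0.04,-0.03,0,0,0],[0.45,-0.04,-0.03,0,0,0],[0.6,-0.04,-0.03,0,0,0],[0.75,-0.04,-0.03,0,0,0],[0.8,-0.04,-0.03,0,0,0],[0.8,-0.04,-0.03,0,0,0]]

```text
time_s: 8.75
position: [0.48, 0.1497, 0.1747]
tool_rot: [[-0.0, 0.974, 0.225], [-0.0, 0.225, -0.974], [-1.0, -0.0, 0.0]]
ft_force: [-0.2, 0.6, 0.1]
grip_width: 0.022
```

Emit:
arm_command:
  plan:
    - [[0.08,0,0,0,0,0],[0.12,0,0,0,0,0],[0.16,0,0,0,0,0],[0.16,0,0,0,0,0]]

```text
time_s: 9.15
position: [0.4801, 0.1497, 0.1707]
tool_rot: [[0.0, 0.974, 0.225], [-0.0, 0.225, -0.974], [-1.0, 0.0, 0.0]]
ft_force: [-1.3, -1.0, 1.7]
grip_width: 0.0218
```

Emit:
arm_command:
  plan:
    - [[0.05,0,0,0,0,0],[0.1,0,0,0,0,0],[0.1,0,0,0,0,0]]

```text
time_s: 9.45
position: [0.4803, 0.1497, 0.1687]
tool_rot: [[0.001, 0.974, 0.225], [0.0, 0.225, -0.974], [-1.0, 0.001, 0.0]]
ft_force: [-1.4, -0.5, 7.2]
grip_width: 0.022
```

Emit:
arm_command:
  plan:
    - [[0.05,0,0,0,0,0],[0.1,0,0,0,0,0],[0.1,0,0,0,0,0]]

```text
time_s: 9.75
position: [0.4811, 0.1497, 0.1681]
tool_rot: [[0.005, 0.974, 0.225], [0.0, 0.225, -0.974], [-1.0, 0.005, 0.001]]
ft_force: [-3.3, -1.7, 20.3]
grip_width: 0.0221
```

That is 22 N on a firm stop, so the button is fully down. I hold briefly, then let it up.

Emit:
arm_command:
  plan:
    - [[0,0,0,0,0,0],[0,0,0,0,0,0],[0,0,0,0,0,0],[-0.3,0,0,0,0,0],[-0.8,0,0,0,0,0],[-1.5,0,0,0,0,0],[-2.5,0,0,0,0,0],[-3.5,0,0,0,0,0],[-4.5,0,0,0,0,0],[-5.4,0,0,0,0,0]]

```text
time_s: 10.75
position: [0.4798, 0.1497, 0.3013]
tool_rot: [[-0.001, 0.974, 0.225], [0.0, 0.225, -0.974], [-1.0, -0.001, -0.0]]
ft_force: [0.6, -0.1, -1.7]
grip_width: 0.022
```

Emit:
arm_command:
  plan:
    - [[-0.6,0,0,0,0,0],[-0.8,0,0,0,0,0],[-0.8,0,0,0,0,0],[-0.8,0,0,0,0,0]]

```text
time_s: 11.15
position: [0.4797, 0.1497, 0.3195]
tool_rot: [[-0.002, 0.974, 0.225], [-0.0, 0.225, -0.974], [-1.0, -0.002, -0.0]]
ft_force: [-0.3, 0.3, -1.6]
grip_width: 0.022
```

Run:
```python
from h import *
s=sensors.observe();print(s['time_s'],s['position'],s['tool_rot'][:,0],s['ft_force'])
g=s['position'];print(units([.4843,-.281,.322],13))
s=get_image('scene')
print(proj(s,g-[0,0,.115]))
cv2.imwrite('pics/e1.png',cv2.resize(s['img'][170:320,330:480,::-1],(600,600)))
```

```text
11.15 [0.47972764 0.14967753 0.31945393] [-2.07069556e-03 -1.01491755e-04 -9.99997851e-01] [-0.29472059  0.26473474 -1.63985851]
[-0.1  -3.7  16.83  0.   -0.    0.02]
(np.float64(421.3750086417732), np.float64(214.06849556779963))
```

View pics/e1.png

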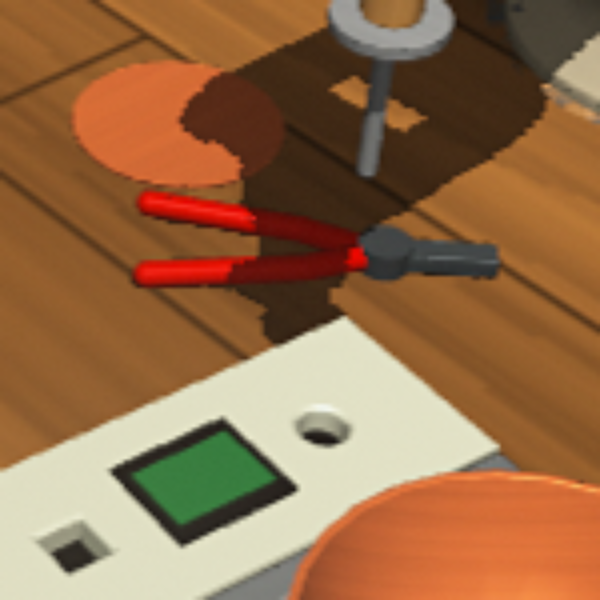

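The button is back up and the bowl is undisturbed. The tip is at scene (421.7,213.7), as predicted, so the stylus did not slip. Next I return to the rack.

Emit:
arm_command:
  plan:
    - [[-0.1,-0.15,0.7,0,0,0],[-0.2,-0.5,2.2,0,0,0],[-0.2,-0.9,4.0,0,0,0],[-0.2,-1.3,5.8,0,0,0],[-0.2,-1.7,7.6,0,0,0],[-0.2,-2.1,9.4,0,0,0],[-0.2,-2.5,11.2,0,0,0],[-0.2,-2.9,13.0,0,0,0],[-0.2,-3.3,14.8,0,0,0],[-0.2,-3.55,16.1,0,0,0]]

```text
time_s: 12.2
position: [0.4835, -0.2651, 0.3244]
tool_rot: [[-0.002, 0.975, 0.223], [0.001, 0.223, -0.975], [-1.0, -0.001, -0.001]]
ft_force: [0.2, -0.1, -2.2]
grip_width: 0.0218
```

Emit:
arm_command:
  plan:
    - [[0,-0.15,0.65,0,0,0],[0,-0.15,0.73,0,0,0],[0,-0.15,0.73,0,0,0],[0,-0.15,0.73,0,0,0]]

```text
time_s: 12.6
position: [0.4848, -0.2797, 0.3258]
tool_rot: [[0.0, 0.974, 0.227], [0.0, 0.227, -0.974], [-1.0, 0.0, -0.0]]
ft_force: [0.2, 0.9, -0.4]
grip_width: 0.0217
```

Run:
```python
from h import *
s=sensors.observe();print(s['time_s'],s['position'],units([.4843,-.281,.149],13))
```

```text
12.6 [ 0.48475078 -0.27970781  0.32580968] [ 7.07 -0.03  0.05  0.02 -0.   -0.  ]
```

Emit:
arm_command:
  plan:
    - [[0.5,0,0.03,0,0,0],[1.3,0,0.03,0,0,0],[2.2,0,0.03,0,0,0],[3.1,0,0.03,0,0,0],[3.8,0,0.03,0,0,0],[4.4,0,0.03,0,0,0],[5.0,0,0.03,0,0,0],[5.8,0,0.03,0,0,0],[6.5,0,0.03,0,0,0],[6.8,0,0.03,0,0,0]]

```text
time_s: 13.6
position: [0.4845, -0.2802, 0.1546]
tool_rot: [[-0.001, 0.974, 0.227], [0.001, 0.227, -0.974], [-1.0, -0.001, -0.002]]
ft_force: [0.1, 0.2, -1.7]
grip_width: 0.0222
```

Emit:
arm_command:
  plan:
    - [[0.1,0,0,0,0,0],[0.2,0,0,0,0,0],[0.25,0,0,0,0,0],[0.25,0,0,0,0,0]]

```text
time_s: 14.0
position: [0.4849, -0.2818, 0.1498]
tool_rot: [[0.001, 0.974, 0.225], [-0.001, 0.225, -0.974], [-1.0, 0.0, 0.001]]
ft_force: [-0.1, 0.3, -2.8]
grip_width: 0.0224
```

Emit:
arm_command:
  plan:
    - [[0.05,0,0,0,0,0],[0.1,0,0,0,0,0],[0.1,0,0,0,0,0]]

```text
time_s: 14.3
position: [0.4849, -0.2821, 0.1477]
tool_rot: [[0.001, 0.974, 0.225], [-0.001, 0.225, -0.974], [-1.0, 0.001, 0.001]]
ft_force: [-1.5, 0.5, 3.4]
grip_width: 0.0222
```

The collar has touched the rack (+5 N). I release and rise straight up.

Emit:
arm_command:
  plan:
    - [[0,0,0,0,0,0],[0,0,0,0,0,0],[0,0,0,0,0,0],[0,0,0,0,0,0],[0,0,0,0,0,0],[0,0,0,0,0,0],[0,0,0,0,0,0],[0,0,0,0,0,0],[0,0,0,0,0,0],[0,0,0,0,0,0]]
  jaw: 0
  newtons: 20

```text
time_s: 15.3
position: [0.4848, -0.2818, 0.1469]
tool_rot: [[-0.0, 0.974, 0.225], [0.0, 0.225, -0.974], [-1.0, -0.0, -0.0]]
ft_force: [-0.3, 0.5, 0.2]
grip_width: 0.0854
```

Emit:
arm_command:
  plan:
    - [[-0.4,0,0,0,0,0],[-0.9,0,0,0,0,0],[-1.5,0,0,0,0,0],[-2.2,0,0,0,0,0],[-3.0,0,0,0,0,0],[-4.0,0,0,0,0,0],[-5.0,0,0,0,0,0],[-6.0,0,0,0,0,0],[-6.4,0,0,0,0,0],[-6.4,0,0,0,0,0]]

```text
time_s: 16.3
position: [0.485, -0.2819, 0.3082]
tool_rot: [[0.002, 0.974, 0.225], [-0.002, 0.225, -0.974], [-1.0, 0.002, 0.002]]
ft_force: [-0.2, -0.6, -0.4]
grip_width: 0.0855
```

Run:
```python
from h import *
s=sensors.observe();print(s['time_s'],s['position'],s['ft_force'],s['grip_width'])
save(get_image('scene'),'f1.png')
```

```text
16.3 [ 0.48495026 -0.2819467   0.30822255] [-0.22116939 -0.57083996 -0.39748769] 0.0855127807678813
```

View pics/f1.png

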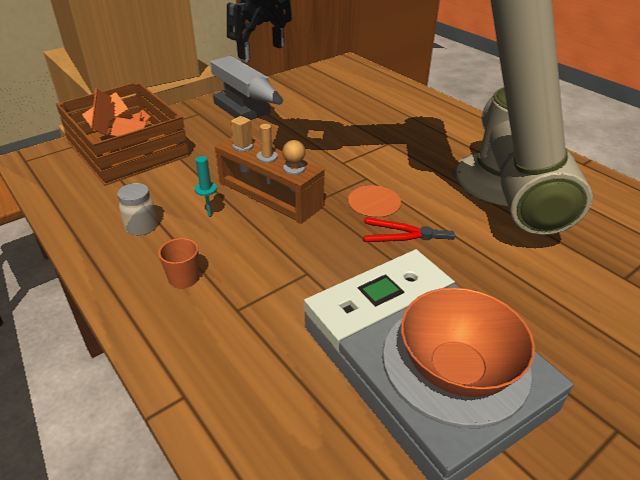

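The stylus hangs upright in the middle hole at scene (267,142), with its collar at (267,156). The other tools, the bowl and the button look as they did at the start, and the gripper is clear.

```bash
python3 -c "
from h import *
print(workorder.close_job())"
```

```text
the job is handed in; nothing more can be done
None
```

The scale's round zero button was pressed fully down with the stylus tip, and the stylus is back in the middle rack hole it came from. The job is handed in at about 16 s of robot time, well under the 58 s limit.

- **Press:** the force rose along the button's spring, then sharply to about 22 N against the firm stop, roughly 6–7 mm below first contact. I held it there about 0.3 s and let it spring back. The fingers stayed well above the console, and I never went near the square button.
- **Return:** the collar touched the rack at the same height it was picked from, with about 5 N of contact. I then opened the gripper and rose straight up.
- **Last check:** the final picture shows the stylus hanging upright and the bowl, punches, turquoise look-alike and console looking as at the start. The gripper was open and clear, with wrist force near zero.
- **Disagreements:** the gripper read 22 mm on the 24 mm handle, and the two cameras differed by about 2–4 mm. Both were within what the grip and fit needed. I judged the button's return by eye and did not measure it.

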